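# Pin the ball-head arm home on its shelf clamp

### The job

Swing the arm that carries the black ball head fully home into the fork of the shelf clamp, so that its hole lines up with the two holes of the fork. Then drop the longer of the two locking pins through all three holes from above, until its flange sits flat on the fork, and let go of it. Leave the short pin in its holder.

Things in the scene. Friction and masses are not known exactly. Their poses are not given: they have to be found in the camera images.
- clamp: Fixed shelf clamp. Origin: on the shelf, under the arm's hinge axis (post 28 mm wide, 96 tall); z up, y from hinge to fork. Fork: two level aluminium ears 56 x 56 x 10 mm centred at x 0, y 75 mm, undersides at z 45 and 80, fork top z 90, each with an upright 26 mm through hole at its centre; back wall at x -28 to -40, so it is open to +x. Jaw and rib at x -44 to -110, under 45 mm high.
- swing_arm (a joint): Angle (rad) of the flat arm about the clamp's hinge; it stays where left, 1.5 N moves it. 0 = home at its stop: points along clamp +y, its 26 mm hole (75 mm from hinge, z 62-73) in line with the fork's. Grows to 1.2 swinging out to clamp +x. On it, at clamp x = 185 sin(angle), y = 185 cos(angle) mm, an upright black ball head, 36 mm round, z 73-132, 8 mm stud on top, 42 mm base below z 78.
- lock_pin: Long metal pin, 0.06 to 0.13 kg, upright in one of two sockets (22 mm deep, 100 mm apart) of a black rubber block 30 mm high. Origin: centre of the lower tip; z up the pin. Shank 12 mm wide from z 0 to 70 mm with tapered tip, flange 44 mm wide from 70 to 75, ribbed round grip knob 28 mm wide from 75 to 107. Seated on the fork, its tip is 20 mm above the shelf.
- short_pin: Short pin in the other socket of the same block: same head, but a shank of only 40 mm (77 mm tall in all), so its head stands 30 mm lower. Too short for the three holes. Origin: centre of the lower tip; z up.
Mind the look-alikes: they are no part of the job. Leave any pink or red look-alike of the lock_pin alone.

How it is judged:
By the outcome, as a careful person would: the job done as asked, in the order asked, and still so for the second after the job is handed in, with the robot touching nothing.
It also fails if it takes over 53 s, if anything falls off the work surface, if the arm or the gripper's body presses on something with over 40 N, if the wrist force passes 120 N, or if a joint passes its speed limit or range.

### The arm

A 6-joint arm with a two-finger parallel gripper is mounted at the origin on the work surface. World frame = base frame: x ahead of the robot, y to its left, z up, the work surface at z = 0. Lengths are in m, angles in rad, forces in N, time in s.
With the tool pointing down it reaches from about 0.375 to 0.9 m from the base axis. Payload 3.1 kg.
Tool frame: the origin (TCP) lies midway between the tips of the shut fingers; the grasp point (between the pads) lies 19 mm behind it (manip.tcp_to_grasp is the distance from the TCP to the grasp point, in m); z points along the fingers, y is the line along which they close (so a half turn about z gives the same grasp; the last joint's range is limited). The gripper opens to 85 mm and grips with 20 to 120 N. Pads are 22 mm wide; open, the fingers measure 114 mm over their backs; the gripper's body (76 mm by 85 mm) begins 54 mm behind the grasp point. The pads swing forward as they close: fully open they stand 13 mm farther back than shut.
Start: joints at [1.115, 0.527, 1.433, -0, 1.181, -0.178], TCP at [0.171, 0.601, 0.231] pointing down, gripper open.
Joint ranges: [-3.08, 3.08], [-0.75, 2.2], [0.22, 2.44], [-1.43, 4.57], [0, 2.65], [-2.85, 2.85]. Speed limits (rad/s): [2.79, 2.79, 3.14, 3.14, 3.14, 3.14].

### API

Orientations are given as a unit quaternion [x, y, z, w].
In Python, from station import manip gives the robot as it stands. The module is installed in compiled form; this text tells all that it offers.
- The arm moves only by the shell command python3 -m crank 'ROWS' [OPENING] [FORCE]. ROWS is JSON, a list of rows, each a list of 2 entries, a list of its own where there are three numbers: the shift along the tool's x, y, z in cm, then the turn about the tool's z in degrees. In form: [[[x, y, z], spin], ...]. A call has 1 to 10 rows; each row is the pose to reach, as a shift and turn from the pose commanded when the call began, along the tool's axes at that moment; what a row does not reach only later rows make up. A row lasts 1/10 s, in which the tool goes at most 50 mm and 8.59 degrees, less where a joint would pass 70% of its speed; a pose out of reach is approached as far as the arm can. A call with a gripper value outside its range is refused whole. OPENING is the finger opening in cm, from 0 to 8.54, set as the call begins (- or left out, the last holds). The fingers move at their own pace and stop on an object; FORCE is the grip in N (left out, the last holds). Time passes only in rows, so rows that repeat a pose let the fingers close. It gives the time, the measured TCP pose, the force and the opening at its end, in the units of the state.
- manip.sense(): the state, without advancing time (a new reading comes with each control period).
- manip.snapshot(name): name is "scene" or "side" or "wrist"; returns the picture (420x560x3 uint8, red, green, blue); there is no depth.
- manip.camera_params(name): a dict with "fx", "fy", "cx", "cy" (pixels), "k1" (the pictures are not rectified: a ray, as slopes to the right and down, at radius r is drawn at 1 + k1 r^2 times it, then the intrinsics apply), "pose" (4x4, takes a point from camera to world coordinates). Camera axes: x right, y up, looking along -z (the intrinsics and any distortion apply to the point x, -y, -z); pixel columns grow to the right and rows downward; lengths in m; the calibration is good to about 2 mm. A picture is of the moment at which its call begins: read the wrist's pose just before it. camera_params takes no time and is no camera call; for the wrist camera it gives the pose at the moment of the call.
- manip.sign_off(): hands the job in, once; it reports no verdict.
The state is a dict: "t": time; "q": joint angles; "qd": joint speeds; "tau": joint torques, N m; "tcp_pos": TCP position; "tool_rot": TCP orientation; "force": force on the tool from outside, world axes, zero at the start; "ft_torque": the same for the moment, N m; "finger_gap": opening from 0.0 (shut) to 1.0 (fully open).
Only numpy, scipy, OpenCV 4.12 (cv2) and the standard library are available. Lean on these libraries where they do the work, as an engineer would, in place of code of your own. Each camera call takes 0.05 s, during which the arm holds its last target. There are 200 camera calls.

## Working session

There is one attempt and no reset: what is moved stays moved. The work goes in short steps, Python scripts to look and compute and a shell command to move; the robot and the scene stay as the last step left them, time stands still between calls to the robot, and variables do not carry over. Pictures are saved under pics/ and viewed, on a budget of 10 in all, crops included, one or two more only if the job needs it, and the job is handed in when it is done.

```bash
mkdir -p pics
cat > h.py <<'E'
import numpy as np, cv2
from station import manip
def cam(n):
    p=manip.camera_params(n); return p
def snap(n,f):
    p=cam(n); im=manip.snapshot(n); cv2.imwrite(f'pics/{f}.png',im[:,:,::-1]); 
    import pickle; pickle.dump(p,open(f'pics/{f}.pkl','wb')); return im,p
def ray(p,u,v):
    d=np.array([(u-p['cx'])/p['fx'],(v-p['cy'])/p['fy']]); x=d.copy()
    for _ in range(20): x=d/(1+p['k1']*(x@x))
    T=np.array(p['pose']); return T[:3,3],T[:3,:3]@np.array([x[0],-x[1],-1])
def atz(p,u,v,z):
    o,d=ray(p,u,v); return o+d*(z-o[2])/d[2]
def proj(p,X):
    T=np.array(p['pose']); c=T[:3,:3].T@(np.asarray(X,float)-T[:3,3]); x=np.array([c[0],-c[1]])/-c[2]
    x=x*(1+p['k1']*(x@x)); return np.array([p['fx']*x[0]+p['cx'],p['fy']*x[1]+p['cy']])
E
python3 - <<'E'
from h import *
a,p=snap('scene','scene0'); b,q=snap('side','side0')
for x in (p,q): print(x)
s=manip.sense(); print(s['tool_rot'],s['force'],manip.tcp_to_grasp)
E
```

```text
{'fx': 439.85862146122076, 'fy': 439.85862146122076, 'cx': 277.5839944956939, 'cy': 203.16639601455546, 'k1': -0.10054197228998227, 'pose': array([[-0.79023514, -0.51881979,  0.32612029,  0.76512323],
       [ 0.61278466, -0.66481932,  0.42721216,  0.1804718 ],
       [-0.00483505,  0.53743958,  0.8432884 ,  0.74613138],
       [ 0.        ,  0.        ,  0.        ,  1.        ]])}
{'fx': 473.72145271822944, 'fy': 473.72145271822944, 'cx': 283.65593364414053, 'cy': 212.46068569182216, 'k1': -0.02839749593304353, 'pose': array([[ 0.81635406,  0.29726137, -0.49517848,  0.04506908],
       [-0.57754182,  0.42519763, -0.69688767, -0.8216879 ],
       [ 0.00339093,  0.85489336,  0.51879269,  0.51409882],
       [ 0.        ,  0.        ,  0.        ,  1.        ]])}
[ 1.37976214e-01  9.90435078e-01 -9.14111620e-04 -2.90150725e-04] [-0.00261779  0.34767229  0.1846406 ] 0.0187
```

View pics/scene0.png

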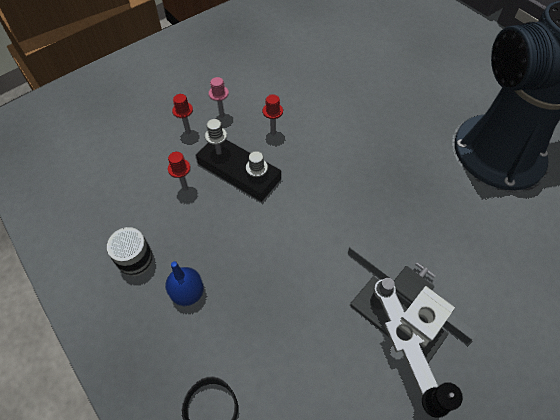

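View pics/side0.png

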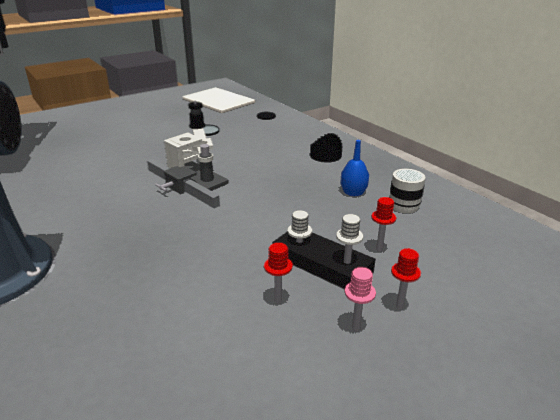

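Run:
```python
import cv2,numpy as np
a=cv2.imread('pics/scene0.png');b=cv2.imread('pics/side0.png')
def c(i,x,y,w,h,s): return cv2.resize(i[y:y+h,x:x+w],None,fx=s,fy=s,interpolation=cv2.INTER_CUBIC)
top=np.hstack([c(a,340,240,130,180,3),c(b,140,90,130,120,3)[:0+360] if 0 else cv2.copyMakeBorder(c(b,140,90,130,120,3),0,180,0,0,cv2.BORDER_CONSTANT)])
top[380:540,390:750]=c(a,190,110,90,40*1,4)[:160,:360]
cv2.imwrite('pics/crop1.png',top);print(top.shape)
from h import *
import pickle
p=pickle.load(open('pics/scene0.pkl','rb'));q=pickle.load(open('pics/side0.pkl','rb'))
print('hole',atz(p,427,315,.09),'hinge',atz(p,385,287,.096),'ball stud',atz(p,444,393,.135))
L=atz(p,214,125,.115);S=atz(p,256,156,.085)
print(L,S,np.linalg.norm(L-S),proj(q,L),proj(q,S))
print(atz(q,350,218,.115),atz(q,300,213,.085))
```

```text
(540, 780, 3)
hole [0.45495661 0.1519408  0.09      ] hinge [0.47627886 0.07889118 0.096     ] ball stud [0.53773817 0.24278715 0.135     ]
[ 0.50815536 -0.35638231  0.115     ] [ 0.47637142 -0.26462066  0.085     ] 0.10163866757038591 [350.85265699 215.99770566] [300.26824271 213.47230308]
[ 0.50291973 -0.36014374  0.115     ] [ 0.47694027 -0.26308884  0.085     ]
```

View pics/crop1.png

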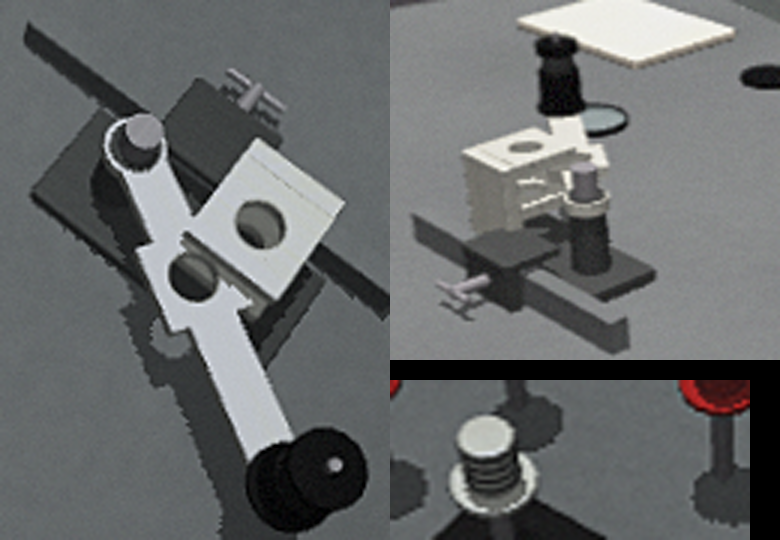

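Run:
```python
from h import *
import pickle
p=pickle.load(open('pics/scene0.pkl','rb'));q=pickle.load(open('pics/side0.pkl','rb'))
H=atz(p,388.3,284,.096);F=atz(p,427,315,.09);A=atz(p,404,332.3,.073);B=atz(p,451.7,395,.138)
Fq=atz(q,140+137/3,90+147/3,.09) if 0 else atz(q,140+(527-390)/3,90+147/3,.09)
Hq=atz(q,140+(584-390)/3,90+168/3,.096)
Bq=atz(q,140+(557-390)/3,90+38/3,.138)
for n,x in zip('HFABfhb',(H,F,A,B,Fq,Hq,Bq)):print(n,x.round(4))
n=lambda a,b:np.linalg.norm((a-b)[:2])
print(n(H,F),n(H,A),n(H,B))
g=lambda a:np.degrees(np.arctan2(a[1],a[0]))
print('y dir',g(F-H),g(A-H),g(B-H),g(Fq-Hq))
```

```text
H [0.4686 0.0786 0.096 ]
F [0.455  0.1519 0.09  ]
A [0.4958 0.1475 0.073 ]
B [0.5328 0.2509 0.138 ]
f [0.4533 0.1464 0.09  ]
h [0.4646 0.0716 0.096 ]
b [0.5284 0.2373 0.138 ]
0.07462713233430189 0.07409071444221454 0.18392059099685473
y dir 100.51042862779335 68.45349222133773 69.57462552752797 98.62243001864921
```

Run:
```python
from h import *
import pickle
p=pickle.load(open('pics/scene0.pkl','rb'));q=pickle.load(open('pics/side0.pkl','rb'))
L=np.array([.507,-.357,.115])
for uv in [(272,100),(178,157),(181,99),(218,83)]:
    X=atz(p,*uv,.107); d=X-L; print(uv,X.round(3),proj(q,X).round(0),np.linalg.norm(d[:2]).round(3),np.degrees(np.arctan2(d[1],d[0])).round(0))
```

```text
(272, 100) [ 0.374 -0.347  0.107] [279. 245.] 0.133 176.0
(178, 157) [ 0.602 -0.338  0.107] [383. 199.] 0.097 11.0
(181, 99) [ 0.519 -0.467  0.107] [407. 251.] 0.11 -84.0
(218, 83) [ 0.433 -0.459  0.107] [360. 269.] 0.126 -126.0
```

```bash
R='x'; python3 -m crank '[[[-44.4,-23.9,0],94],[[-44.4,-23.9,0],94],[[-44.4,-23.9,0],94],[[-44.4,-23.9,0],94],[[-44.4,-23.9,0],94],[[-44.4,-23.9,0],94],[[-44.4,-23.9,0],94],[[-44.4,-23.9,0],94],[[-44.4,-23.9,0],94],[[-44.4,-23.9,0],94]]' 7; python3 -m crank '[[[0,0,0],0],[[0,0,0],0],[[0,0,0],0],[[0,0,0],0]]'
```

```text
t: 1.1
tcp_pos: [0.5305, 0.2512, 0.231]
tool_rot: [0.778, 0.628, -0.0, -0.0]
force: [0.4, 0.7, -0.6]
finger_gap: 0.819
t: 1.5
tcp_pos: [0.5281, 0.254, 0.2311]
tool_rot: [0.775, 0.632, -0.0, -0.0]
force: [-0.8, 0.1, 1.1]
finger_gap: 0.821
```

```bash
python3 -m crank '[[[-0.5,0.5,4],9],[[-0.5,0.5,4],9],[[-0.5,0.5,4],9]]'
python3 - <<'E'
from h import *
snap('wrist','w1'); p=cam('wrist'); s=manip.sense(); print(s['tcp_pos'],s['tool_rot'])
for X in [(.532,.248,.138),(.455,.151,.09),(.4675,.077,.096)]: print(proj(p,X))
E
```

```text
t: 1.8
tcp_pos: [0.532, 0.2478, 0.191]
tool_rot: [0.822, 0.57, -0.001, -0.001]
force: [0.2, 0.5, 0.0]
finger_gap: 0.82
[0.53305272 0.24792434 0.19203928] [ 8.22077549e-01  5.69375519e-01  1.38426104e-04 -5.02457304e-05]
[275.19104386 228.97172389]
[235.11620205 326.35836353]
[275.07102543 384.39378234]
```

View pics/w1.png

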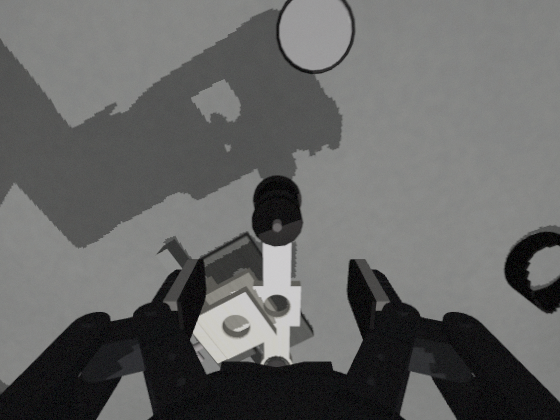

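```bash
python3 -m crank '[[[0,0,5],0],[[0,0,9],0],[[0,0,10.2],0],[[0,0,10.2],0]]'; python3 -m crank '[[[0,0,0],0],[[0,0,0],0],[[0,0,0],0]]' 4.2 20; python3 -c "
import numpy as np
for a in range(3,40,3): t=np.radians(a); print(a,(-18.5*(1-np.cos(t))).round(2),(-18.5*np.sin(t)).round(2))"
```

```text
t: 2.25
tcp_pos: [0.5328, 0.2472, 0.0888]
tool_rot: [0.823, 0.568, -0.001, -0.0]
force: [-0.1, 0.4, -0.3]
finger_gap: 0.822
t: 2.55
tcp_pos: [0.5347, 0.2474, 0.0913]
tool_rot: [0.823, 0.568, 0.002, 0.001]
force: [-0.6, -0.2, -0.0]
finger_gap: 0.49
3 -0.03 -0.97
6 -0.1 -1.93
9 -0.23 -2.89
12 -0.4 -3.85
15 -0.63 -4.79
18 -0.91 -5.72
21 -1.23 -6.63
24 -1.6 -7.52
27 -2.02 -8.4
30 -2.48 -9.25
33 -2.98 -10.08
36 -3.53 -10.87
39 -4.12 -11.64
```

```bash
python3 -m crank '[[[-0.03,-0.97,0],-3],[[-0.1,-1.93,0],-6],[[-0.23,-2.89,0],-9],[[-0.4,-3.85,0],-12],[[-0.63,-4.79,0],-15],[[-0.91,-5.72,0],-18],[[-1.23,-6.63,0],-21],[[-1.6,-7.52,0],-24],[[-2.02,-8.4,0],-27],[[-2.02,-8.4,0],-27]]'
python3 - <<'E'
from h import *
print(manip.sense()['force'])
snap('wrist','w2');p=cam('wrist');s=manip.sense(); print(s['tcp_pos'],s['tool_rot'])
E
```

```text
t: 3.55
tcp_pos: [0.4474, 0.2582, 0.0905]
tool_rot: [0.668, 0.744, 0.001, 0.0]
force: [0.0, -0.3, -0.4]
finger_gap: 0.488
[ 0.02100336 -0.32649485 -0.35741917]
[0.44794143 0.25812584 0.09030196] [6.68061053e-01 7.44106098e-01 6.12830321e-04 4.10756161e-04]
```

```bash
python3 -m crank '[[[0,-0.25,0],-0.8],[[-0.01,-0.5,0],-1.6],[[-0.02,-0.75,0],-2.4],[[-0.03,-1.0,0],-3.2],[[-0.03,-1.0,0],-3.2]]'; python3 -m crank '[[[0,-0.1,0],0],[[0,-0.2,0],0],[[0,-0.3,0],0],[[0,-0.3,0],0]]'
```

```text
t: 4.1
tcp_pos: [0.4373, 0.2565, 0.0893]
tool_rot: [0.647, 0.763, -0.0, -0.0]
force: [1.1, 0.0, 0.5]
finger_gap: 0.491
t: 4.5
tcp_pos: [0.4346, 0.2561, 0.0892]
tool_rot: [0.647, 0.763, -0.0, -0.0]
force: [0.6, 0.8, 0.3]
finger_gap: 0.491
```

```bash
python3 -m crank '[[[0,-0.1,0],0],[[0,-0.2,0],0],[[0,-0.3,0],0],[[0,-0.3,0],0]]';python3 -m crank '[[[0,-0.1,0],0],[[0,-0.2,0],0],[[0,-0.2,0],0]]'
```

```text
t: 4.9
tcp_pos: [0.4326, 0.2558, 0.0893]
tool_rot: [0.647, 0.763, 0.001, 0.0]
force: [3.6, 0.6, -2.3]
finger_gap: 0.494
t: 5.2
tcp_pos: [0.4326, 0.2558, 0.0894]
tool_rot: [0.647, 0.763, 0.002, 0.002]
force: [7.0, 1.6, -5.8]
finger_gap: 0.491
```

```bash
python3 -m crank '[[[0,-0.1,0],0],[[0,-0.2,0],0],[[0,-0.2,0],0]]'
python3 - <<'E'
from h import *
snap('scene','s2')
import cv2
a=cv2.imread('pics/s2.png')[250:420,330:490]; cv2.imwrite('pics/s2c.png',cv2.resize(a,None,fx=3.5,fy=3.5,interpolation=cv2.INTER_CUBIC))
E
```

```text
t: 5.5
tcp_pos: [0.4327, 0.2558, 0.0894]
tool_rot: [0.647, 0.763, 0.004, 0.003]
force: [9.8, 1.6, -8.6]
finger_gap: 0.492
```

View pics/s2c.png

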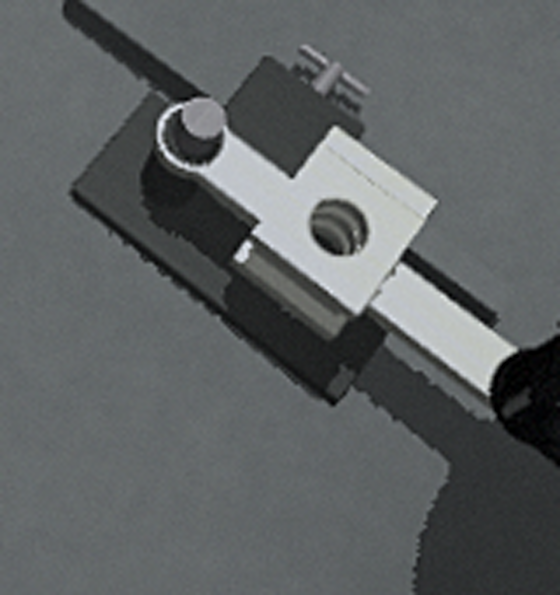

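```bash
python3 -m crank '[[[0,0.4,0],0],[[0,0.9,0],0],[[0,0.9,0],0],[[0,0.9,0],0]]'; python3 -m crank '[[[0,0,-3],0],[[0,0,-7],0],[[0,0,-11],0],[[0,0,-13],0],[[0,0,-13],0]]';  python3 -m crank '[[[-61.7,-2.7,0],-40],[[-61.7,-2.7,0],-40],[[-61.7,-2.7,0],-40],[[-61.7,-2.7,0],-40],[[-61.7,-2.7,0],-40],[[-61.7,-2.7,0],-40],[[-61.7,-2.7,0],-40],[[-61.7,-2.7,0],-40],[[-61.7,-2.7,0],-40],[[-61.7,-2.7,0],-40]]' 7; python3 -m crank '[[[0,0,0],0],[[0,0,0],0],[[0,0,0],0]]'
```

```text
t: 5.95
tcp_pos: [0.4356, 0.256, 0.0891]
tool_rot: [0.647, 0.763, -0.001, -0.001]
force: [0.3, -0.2, -0.1]
finger_gap: 0.496
t: 6.45
tcp_pos: [0.4378, 0.2569, 0.2224]
tool_rot: [0.647, 0.763, 0.003, 0.002]
force: [0.7, -0.3, -0.0]
finger_gap: 0.491
t: 7.45
tcp_pos: [0.4916, -0.2059, 0.2178]
tool_rot: [0.347, 0.938, 0.001, -0.002]
force: [1.0, -0.4, 0.3]
finger_gap: 0.823
t: 7.75
tcp_pos: [0.4917, -0.203, 0.2181]
tool_rot: [0.347, 0.938, 0.001, -0.002]
force: [-0.1, 0.9, -0.6]
finger_gap: 0.825
```

```bash
python3 -m crank '[[[-5,-4.5,0],0],[[-9,-8.5,0],0],[[-11.2,-10.7,0],0],[[-11.2,-10.7,0],0],[[-11.2,-10.7,0],0]]'
python3 - <<'E'
from h import *
s=manip.sense(); p=cam('wrist'); a,_=snap('wrist','w3'); print(s['tcp_pos'],s['tool_rot'])
for X in [(.507,-.357,.115),(.4765,-.264,.085),(.602,-.338,.107)]: print(proj(p,X))
E
```

```text
t: 8.25
tcp_pos: [0.5083, -0.3581, 0.2186]
tool_rot: [0.347, 0.938, 0.001, -0.001]
force: [-0.8, 0.3, -0.0]
finger_gap: 0.82
[ 0.50828406 -0.35812688  0.2185647 ] [ 3.47011216e-01  9.37860478e-01  5.47764911e-04 -7.99952737e-04]
[276.7675805 205.6716436]
[337.15204038 100.22493042]
[360.19520003 265.68983363]
```

View pics/w3.png

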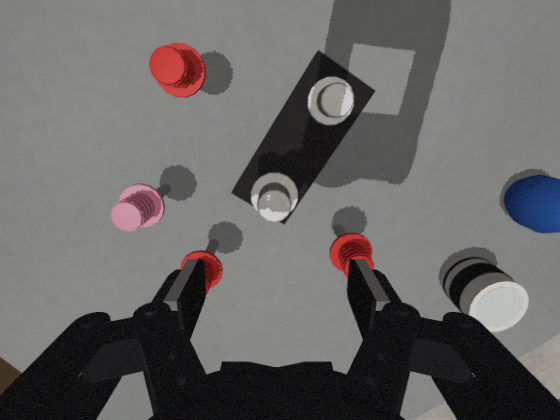

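```bash
python3 -m crank '[[[0.15,-0.2,3],0],[[0.15,-0.2,7],0],[[0.15,-0.2,10],0],[[0.15,-0.2,12],0],[[0.15,-0.2,13.1],0],[[0.15,-0.2,13.1],0],[[0.15,-0.2,13.1],0]]'; python3 -m crank '[[[0,0,0],0],[[0,0,0],0],[[0,0,0],0],[[0,0,0],0],[[0,0,0],0],[[0,0,0],0]]' 1 45
```

```text
t: 9.0
tcp_pos: [0.5066, -0.3587, 0.0892]
tool_rot: [0.346, 0.938, -0.0, 0.0]
force: [-0.5, 0.7, 0.2]
finger_gap: 0.818
t: 9.6
tcp_pos: [0.5066, -0.36, 0.0895]
tool_rot: [0.347, 0.938, -0.0, 0.001]
force: [-0.3, 0.7, 5.1]
finger_gap: 0.311
```

```bash
python3 -m crank '[[[0,0,-1],0],[[0,0,-2],0],[[0,0,-4],0],[[0,0,-7],0],[[0,0,-10],0],[[0,0,-12.5],0],[[0,0,-13.5],0],[[0,0,-13.5],0],[[0,0,-13.5],0]]'
python3 - <<'E'
from h import *
s=manip.sense(); print(s['tcp_pos'],s['tool_rot'],s['force'],s['finger_gap'])
a,p=snap('side','sd3'); b,q=snap('scene','s3')
T=s['tcp_pos']; print(proj(p,T),proj(q,T),proj(p,T-[0,0,.08]),proj(q,T-[0,0,.08]))
cv2.imwrite('pics/c3.png',np.hstack([cv2.resize(a[80:330,230:450,::-1],None,fx=2,fy=2),cv2.resize(b[0:250,130:310,::-1],None,fx=2,fy=2)]))
E
```

```text
t: 10.5
tcp_pos: [0.5053, -0.3588, 0.2224]
tool_rot: [0.347, 0.938, 0.0, -0.001]
force: [-0.2, -1.4, -1.3]
finger_gap: 0.31
[ 0.50531854 -0.35877613  0.22235984] [ 3.46971338e-01  9.37875113e-01  4.35168737e-04 -9.86506930e-04] [-0.19443815 -1.43225391 -1.30259602] 0.3098684782798869
[356.05916488 155.66502182] [207.07410987  81.36000337] [351.87620915 202.36844386] [212.78289725 113.66434033]
```

View pics/c3.png

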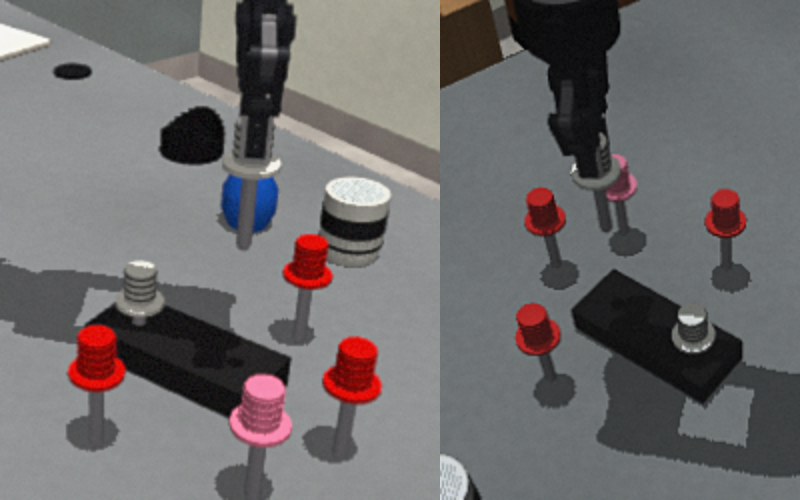

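```bash
python3 -m crank '[[[3,2.9,0],0],[[7,6.7,0],0],[[11,10.6,0],0],[[15,14.4,0],0],[[19,18.2,0],0],[[23,22.1,0],0],[[27,25.9,0],0],[[30,28.8,0],0],[[32,30.7,0],0],[[33,31.7,0],0]]'; python3 -m crank '[[[1.5,1.4,0],0],[[3,2.9,0],0],[[4,3.8,0],0],[[4,3.8,0],0],[[4,3.8,0],0],[[4,3.8,0],0]]'
```

```text
t: 11.6
tcp_pos: [0.4593, 0.1, 0.2221]
tool_rot: [0.345, 0.939, -0.0, -0.002]
force: [-0.1, -0.7, -0.9]
finger_gap: 0.315
t: 12.2
tcp_pos: [0.4562, 0.1501, 0.2231]
tool_rot: [0.347, 0.938, -0.0, -0.0]
force: [0.2, -0.3, -0.4]
finger_gap: 0.312
```

```bash
python3 -m crank '[[[0,0,2],0],[[0,0,3.6],0],[[0,0,4],0],[[0,0,4],0],[[0,0,4],0]]'
python3 - <<'E'
from h import *
s=manip.sense(); print(s['tcp_pos'])
a,p=snap('side','sd4'); b,q=snap('scene','s4')
cv2.imwrite('pics/c4.png',np.hstack([cv2.resize(a[60:220,120:270,::-1],None,fx=3,fy=3,interpolation=2),cv2.resize(b[220:380,350:460,::-1],None,fx=3,fy=3,interpolation=2)]))
E
```

```text
t: 12.7
tcp_pos: [0.4568, 0.1505, 0.1838]
tool_rot: [0.347, 0.938, 0.0, 0.001]
force: [0.9, -0.6, 0.1]
finger_gap: 0.31
[0.45677486 0.15053945 0.18381994]
```

View pics/c4.png

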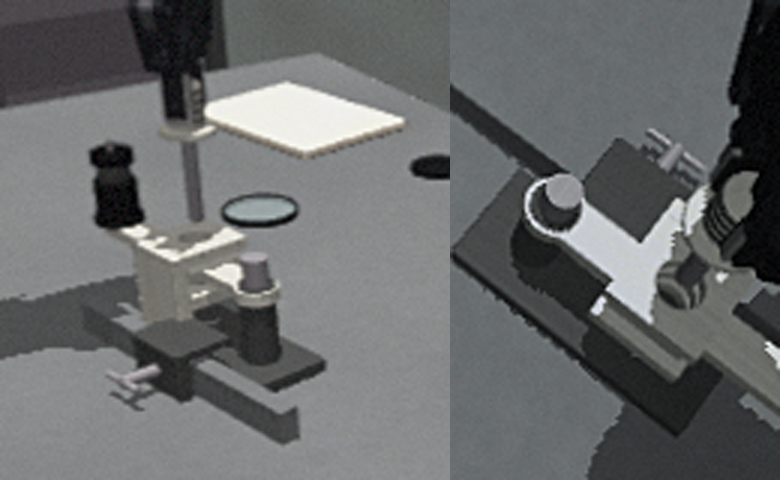

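```bash
python3 -m crank '[[[0,0,1],0],[[0,0,2],0],[[0,0,3],0],[[0,0,3.5],0],[[0,0,3.5],0]]'; python3 -m crank '[[[0,0,1],0],[[0,0,2],0],[[0,0,3],0],[[0,0,3.8],0],[[0,0,4.2],0],[[0,0,4.2],0],[[0,0,4.2],0]]'
```

```text
t: 13.3
tcp_pos: [0.4553, 0.1508, 0.1471]
tool_rot: [0.347, 0.938, -0.001, -0.001]
force: [-0.2, 0.3, -1.3]
finger_gap: 0.314
t: 14.0
tcp_pos: [0.4563, 0.1509, 0.1063]
tool_rot: [0.347, 0.938, 0.0, 0.0]
force: [0.2, -0.9, -1.0]
finger_gap: 0.315
```

```bash
python3 -m crank '[[[0,0,0.2],0],[[0,0,0.4],0],[[0,0,0.5],0],[[0,0,0.5],0]]'; python3 -m crank '[[[0,0,0.1],0],[[0,0,0.15],0],[[0,0,0.15],0]]'
```

```text
t: 14.4
tcp_pos: [0.4562, 0.151, 0.1016]
tool_rot: [0.347, 0.938, 0.0, 0.0]
force: [-0.2, 0.2, 1.5]
finger_gap: 0.31
t: 14.7
tcp_pos: [0.4562, 0.151, 0.1014]
tool_rot: [0.347, 0.938, 0.0, 0.0]
force: [-3.5, -0.4, 13.8]
finger_gap: 0.308
```

Flange is down on the fork. I'll ease off 1 mm, open, retreat.

```bash
python3 -m crank '[[[0,0,-0.12],0],[[0,0,-0.12],0]]'; python3 -m crank '[[[0,0,0],0],[[0,0,0],0],[[0,0,0],0],[[0,0,0],0],[[0,0,0],0]]' 6.5; python3 -m crank '[[[0,0,-2],0],[[0,0,-5],0],[[0,0,-9],0],[[0,0,-13],0],[[0,0,-15],0],[[0,0,-15],0]]'; python3 -m crank '[[[-5,-5,0],0],[[-9,-9,0],0],[[-13,-13,0],0],[[-16,-16,0],0],[[-16,-16,0],0],[[-16,-16,0],0]]'
python3 - <<'E'
from h import *
a,p=snap('side','sd5'); b,q=snap('scene','s5')
cv2.imwrite('pics/c5.png',np.hstack([cv2.resize(a[80:280,130:380,::-1],None,fx=1.6,fy=2,interpolation=2),cv2.resize(b[240:400,340:460,::-1],None,fx=3.3,fy=2.5,interpolation=2)]))
E
```

```text
t: 14.9
tcp_pos: [0.4564, 0.151, 0.1015]
tool_rot: [0.347, 0.938, 0.0, 0.0]
force: [-0.3, 0.2, 6.5]
finger_gap: 0.313
t: 15.4
tcp_pos: [0.4561, 0.1509, 0.1009]
tool_rot: [0.347, 0.938, -0.0, -0.0]
force: [0.5, 1.2, -0.5]
finger_gap: 0.76
t: 16.0
tcp_pos: [0.4582, 0.1512, 0.2542]
tool_rot: [0.347, 0.938, 0.002, 0.004]
force: [0.0, -0.5, 0.5]
finger_gap: 0.761
t: 16.6
tcp_pos: [0.4736, -0.078, 0.2497]
tool_rot: [0.349, 0.937, -0.0, -0.001]
force: [0.6, 0.9, 1.1]
finger_gap: 0.765
```

View pics/c5.png

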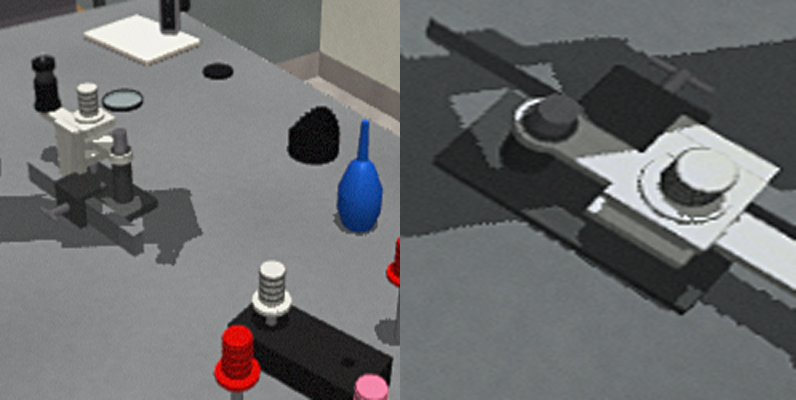

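```bash
python3 -c "
from station import manip; print(manip.sense()['t'],manip.sign_off())"
```

```text
the job is handed in; nothing more can be done
16.7 None
```

The arm is home in the fork and the long pin is through all three holes. I handed the job in at t = 16.7 s of the 53 s allowed.

- **Arm:** I pushed the ball head round with the fingers loosely straddling it. At the stop the tool held still as the force rose to about 13 N, and the scene picture showed its hole in line with the fork's holes.
- **Pin:** I gripped the long pin by its knob and lowered it through the holes with almost no force. At about the expected height the force rose to about 14 N. I eased off, opened the gripper and backed away.
- **Last check:** the side and scene pictures show the flange flat on the fork, the arm still home and the gripper well clear. The short pin is still in its block, and I did not touch the red and pink look-alikes.

No check failed. The only disagreement was that the two fixed cameras differed by 2 to 14 mm on the clamp's position. I used the nearer scene camera, and the wrist camera agreed with it to within about 2 mm.

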